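Clamp the spare valve spool in the service cradle

ROBOT

A 6-joint arm with a two-finger parallel gripper is mounted at the origin on the work surface. World frame = base frame: x ahead of the robot, y to its left, z up, the work surface at z = 0. Lengths are in m, angles in rad, forces in N, time in s.
With the tool pointing down it reaches from about 0.35 to 0.775 m from the base axis. Payload 7.3 kg.
Tool frame: the origin (TCP) lies between the finger pads; the fingertips stand 11 mm ahead of it and the grasp point (between the pads) lies 8 mm behind it; z points along the fingers, y is the line along which they close (so a half turn about z gives the same grasp; the last joint's range is limited). The gripper opens to 92 mm and grips with 3 to 60 N. Pads are 19 mm wide; open, the fingers measure 130 mm over their backs; the gripper's body (75 mm by 190 mm) begins 47 mm behind the grasp point.
Start: joints at [-1.368, 0.342, 1.524, -0, 1.275, -0.146], TCP at [0.179, -0.493, 0.238] pointing down, gripper open.
Joint ranges: [-2.53, 2.53], [-0.77, 2.02], [0.04, 2.7], [-1, 4.14], [0.28, 2.66], [-3.11, 3.11]. Speed limits (rad/s): [2.57, 2.57, 3.14, 3.14, 3.14, 3.14].

INTERFACE

Orientations are given as a rotation vector (axis times angle).
In Python, from bench import bot gives the robot as it stands. The module is installed in compiled form; this text tells all that it offers.
- The arm moves only by the tool arm_command, never from a script. Its argument "deltas" is a list of rows, each an object of numbers: "dx", "dy", "dz": the shift along the tool's x, y, z in m; "yaw": the turn about the tool's z in degrees. A call has 1 to 10 rows; each row is the pose to reach, as a shift and turn from the pose commanded when the call began, along the tool's axes at that moment; what a row does not reach only later rows make up. A row lasts 1/8 s, in which the tool goes at most 62.5 mm and 10.7 degrees, less where a joint would pass 70% of its speed; a pose out of reach is approached as far as the arm can. A call with a gripper value outside its range is refused whole. "hand" is the closure, from 0 (fully open) to 1 (shut), set as the call begins (left out, the last holds). The fingers move at their own pace and stop on an object; "newtons" is the grip in N (left out, the last holds). Time passes only in rows, so rows that repeat a pose let the fingers close. It gives the time, the measured TCP pose, the force, the opening and the grip force at its end, in the units of the state.
- bot.get_state(): the state, without advancing time (a new reading comes with each control period).
- bot.grab_frame(name): name is "side" or "top" or "wrist"; returns the picture (480x640x3 uint8, red, green, blue); there is no depth.
- bot.camera_model(name): a dict with "camera_matrix" (3x3 intrinsics, pixels), "D" ([k1, k2, p1, p2, k3] as OpenCV has them; the pictures are not rectified), "xyz" and "orientation" of the camera in the world. Camera axes: x right, y down, z forward; pixel columns grow to the right and rows downward; lengths in m; the calibration is good to about 2 mm. A picture is of the moment at which its call begins: read the wrist's pose just before it. camera_model takes no time and is no camera call; for the wrist camera it gives the pose at the moment of the call.
- bot.hand_in(): hands the job in; it is judged then, once.
The state is a dict: "clock": time; "q": joint angles; "qvel": joint speeds; "joint_efforts": joint torques, N m; "position": TCP position; "eef_rot": TCP orientation; "contact_force": force on the tool from outside, world axes, zero at the start; "ft_torque": the same for the moment, N m; "grip_width": finger opening in m; "grasp_force": force on a finger pad.
Only numpy, scipy, OpenCV 4.12 (cv2) and the standard library are available. Lean on these libraries where they do the work, as an engineer would, in place of code of your own. Each camera call takes 0.05 s, during which the arm holds its last target. There are 200 camera calls.

TASK

Draw the brass and copper valve spool out from under the low shelf, lay it down flat in the open and let go so that you can change your grip, then lay it in the service cradle, valve head in the pocket and bonnet up, and let go. Then swing the keeper bar shut over the union nut until it snaps home behind its sprung ball. Do not drop the spool, and leave the bottles, tools and other things where they are.

Things in the scene. Friction and masses are not known exactly. Their poses are not given: they have to be found in the camera images.
- spool: Loose brass and copper valve spool, 174 mm long, 0.32 to 0.63 kg: square valve head, 28 mm copper tube bare for 90 mm, hexagon union nut. Origin on the axis, halfway along the bare tube; x from head to nut, z up on the bonnet side. Lying flat its axis is 22 mm up. It balances about 6 mm from the origin towards the head. Only the head and some 20 mm of tube stick out from the shelf at first.
- head (a point): Centre of the spool's valve head, on the axis at spool x = -75 mm. The head is a brass block 60 long (spool x = -105 to -45), 44 wide and 44 mm high, with a low round bonnet 12 mm high on its top.
- nut (a point): Centre of the spool's brass hexagon union nut, on the axis at spool x = +57 mm; 24 mm long (x = +45 to +69), 44 mm across flats, flat side down.
- shelf: Low wooden shelf fixed on the worktop: a roof board 170 x 170 mm, underside at 75, top at 90 mm, on four 16 mm corner posts. Origin on the worktop under its centre, z up. The head sticks out past its front edge, the -y side at y = -85 mm. No hand fits under it: draw the spool out straight along the shelf's -y.
- cradle: Fixed steel cradle, base plate 215 x 150 mm (x = -122 to +93), its top at 12 mm. Origin on the worktop. The seated spool rests on the plate, its origin at x = 0, y = 0, z = 34 mm in this frame, its x along the cradle's x, z up. The tube between pocket and keeper lies open with room for fingers.
- pocket (a point): Middle of the pocket's floor, at cradle x = -75, y = 0, z = 12 mm. Upright pocket for the head, inside x = -110 to -40, y = -27 to +27 mm (5 mm free round the head); walls 6 mm thick, tops at 64 mm; the wall on the tube's side has a slot 38 mm wide for the tube. No finger fits beside the head.
- detent (a point): Sprung steel ball (20 mm diameter) on the detent post, at cradle x = 72, y = 58 mm. It stands 3.5 mm above the bar's underside; the bar rides over it and is held behind it, against a fixed stop (8 x 22 mm, top at 70 mm) at cradle x = 44, y = 58 mm.
- keeper_hinge (a point): On the keeper's upright hinge axis, at cradle x = 57, y = -58, z = 59 mm (the bar's underside). It does not move with the bar.
- keeper_handle (a point): Middle of the black round handle peg on the keeper bar: 16 mm diameter, from the bar's top at 71 mm up to 111 mm above the worktop; this point is at 91 mm, 105 mm from the hinge axis. It moves with the bar. Pinch it from above or push it.
- keeper (a joint): Angle (rad) of the level steel keeper bar (16 wide, 12 thick, 145 mm long, 3 mm over the seated nut). 0: shut, along the cradle's +y from the hinge. Grows as it opens, clockwise from above; at 1.57 it points along cradle +x. It stays where left. In the last 0.2 rad it must be pushed over the sprung ball with about 6 to 12 N at the handle, then snaps to 0.
- detergent: Bystander: tall blue detergent bottle, 72 mm diameter, 210 mm high. Leave it alone.
- softener: Bystander: tall white softener bottle, 68 mm diameter, 190 mm high. Leave it alone.
- bowl: Bystander: small yellow plastic bowl, 100 mm across, 50 mm high. Leave it alone.
- wrench: Bystander: steel spanner, 170 mm long, lying flat. Leave it alone.
- soap: Bystander: green bar of soap, 60 x 85 x 30 mm. Leave it alone.
- brush: Bystander: hand brush, 180 mm long, lying. Leave it alone.
- jar: Bystander: glass jar, 56 mm diameter, 75 mm high, standing on the shelf's roof. Leave it alone.
- screwdriver: Bystander: screwdriver, 180 mm long, lying. Leave it alone.
There are look-alikes about, which are no part of the job. What is shaped like the spool but red is not meant.

How it is judged:
On the way, in this order (a step that is already met when the one before it is completed fails the run):
1. the spool lies flat at rest on the worktop, let go, wholly out from under the shelf (y of each of nut, spool in the frame of shelf below -0.085 m and height (world z) of spool between 0.017 and 0.027 m and angle between spool's own z axis and vertical below 0.15 rad and linear speed of spool below 0.02 m/s and contact force between the fingers and spool below 0.2 N), for 0.2 s.
2. the spool is seated in the cradle, head in the pocket, and let go while the keeper is still open (x of spool in the frame of cradle between -0.008 and 0.008 m and y of spool in the frame of cradle between -0.008 and 0.008 m and z of spool in the frame of cradle between 0.03 and 0.0375 m and x of head in the frame of cradle below -0.06 m and angle between the x axis of spool and the x axis of cradle, either way round below 0.12 rad and value of joint keeper above 0.5 rad and contact force between the fingers and spool below 0.2 N), for 0.1 s.
At the end, for the whole second after the job is handed in: The spool lies at rest in the cradle, bonnet up, valve head in the pocket (origin within 8 mm of its place along and across, -4 to +3.5 mm in height, axis within 0.12 rad), and the keeper bar is shut behind the sprung ball (within 0.03 rad of the stop) (x of spool in the frame of cradle between -0.008 and 0.008 m and y of spool in the frame of cradle between -0.008 and 0.008 m and z of spool in the frame of cradle between 0.03 and 0.0375 m and x of head in the frame of cradle below -0.06 m and angle between the x axis of spool and the x axis of cradle, either way round below 0.12 rad and value of joint keeper below 0.03 rad and angle between spool's own z axis and vertical below 0.15 rad and linear speed of spool below 0.02 m/s and velocity of joint keeper between -0.05 and 0.05 rad/s); the robot touches nothing.
It fails at once if a bystander was moved more than 40 mm (distance of any of detergent, softener, bowl, wrench, soap, brush, jar, screwdriver from where it was at the start of the episode above 0.04 m).
It fails at once if the spool was dropped or flung (faster than 1.2 m/s) (linear speed of spool above 1.2 m/s).
It also fails if it takes over 72 s, if anything falls off the work surface, if the arm or the gripper's body presses on something with over 40 N, if the wrist force passes 120 N, or if a joint passes its speed limit or range.

## Working session

There is one attempt and no reset: what is moved stays moved. The work goes in short steps, Python scripts to look and compute and a tool call to move; the robot and the scene stay as the last step left them, time stands still between calls to the robot, and variables do not carry over. Pictures are saved under pics/ and viewed, at most 10 in all, crops included, and the job is handed in when it is done.

Besides the shell and the picture viewer there is one more tool, called after "Call:" as name(argument=value, ...), one argument or row to a line, values as JSON. arm_command: Moves the arm, as the interface text tells. Its arguments: {"type":"object","properties":{"deltas":{"type":"array"},"hand":{"type":"number"},"newtons":{"type":"number"}},"required":["deltas"]}

```bash
mkdir -p pics
cat > h.py <<'E'
import numpy as np, cv2
from scipy.spatial.transform import Rotation as R
from bench import bot
def cam(n):
    m=bot.camera_model(n); return m
def rot(m):
    o=np.array(m["orientation"],float)
    return o if o.shape==(3,3) else R.from_rotvec(o).as_matrix()
def px2w(m,pts,z):
    K=np.array(m["camera_matrix"],float);D=np.array(m["D"],float)
    n=cv2.undistortPoints(np.array(pts,float).reshape(-1,1,2),K,D).reshape(-1,2)
    d=np.c_[n,np.ones(len(n))]@rot(m).T;c=np.array(m["xyz"],float)
    z=np.broadcast_to(z,(len(n),))
    return c+d*((z-c[2])/d[:,2])[:,None]
def w2px(m,P):
    Rm=rot(m);c=np.array(m["xyz"],float)
    p=(np.array(P,float).reshape(-1,3)-c)@Rm
    return cv2.projectPoints(p.reshape(-1,1,3),np.zeros(3),np.zeros(3),np.array(m["camera_matrix"],float),np.array(m["D"],float))[0].reshape(-1,2)
def save(n,img,crop=None,s=1):
    if crop: x0,y0,x1,y1=crop; img=img[y0:y1,x0:x1]
    if s!=1: img=cv2.resize(img,None,fx=s,fy=s,interpolation=cv2.INTER_CUBIC)
    cv2.imwrite(f"pics/{n}.png",img[:,:,::-1])
E
python3 - <<'E'
from h import *
for n in("top","side"):
    i=bot.grab_frame(n); np.save(n+"0.npy",i); save(n+"0",i); m=cam(n); print(n,m)
s=bot.get_state();print(s)
E
```

```text
top {'camera_matrix': array([[474.03141319,   0.        , 322.02704388],
       [  0.        , 474.03141319, 235.49853852],
       [  0.        ,   0.        ,   1.        ]]), 'D': array([-0.08759607,  0.        ,  0.        ,  0.        ,  0.        ]), 'xyz': array([0.39569892, 0.00881321, 1.12591988]), 'orientation': array([-2.18526708,  2.14729598, -0.10835667])}
side {'camera_matrix': array([[600.4023654 ,   0.        , 318.96715432],
       [  0.        , 600.4023654 , 232.73841303],
       [  0.        ,   0.        ,   1.        ]]), 'D': array([0.02473883, 0.        , 0.        , 0.        , 0.        ]), 'xyz': array([0.203639  , 0.96436816, 1.30999245]), 'orientation': array([-0.41740055,  2.8381098 , -1.02992086])}
{'clock': 0.1, 'q': array([-1.36800596e+00,  3.42646109e-01,  1.52488748e+00, -1.90970756e-05,
        1.27538316e+00, -1.46023893e-01]), 'qvel': array([-0.00041873, -0.00113569, -0.00314189, -0.0007604 , -0.00138349,
        0.00113779]), 'joint_efforts': array([ 1.51098975e-03, -4.32004559e+01, -2.44694638e+01,  7.19193695e-02,
        5.25570440e-02, -5.85869043e-05]), 'position': array([ 0.17937335, -0.49305703,  0.23712991]), 'eef_rot': array([-3.09262891e+00, -5.44921671e-01,  8.76697532e-05]), 'contact_force': array([-0.08679471, -0.29308227,  0.34772896]), 'ft_torque': array([-0.01311847, -0.03686294, -0.01370202]), 'grasp_force': 0.0, 'grip_width': 0.09220231947269802}
```

View pics/top0.png

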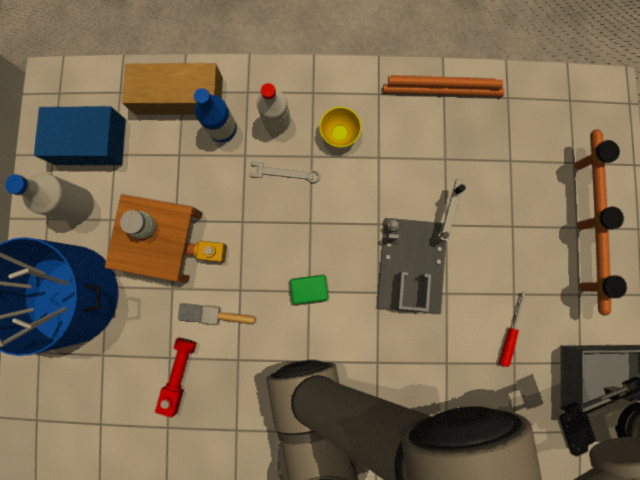

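View pics/side0.png

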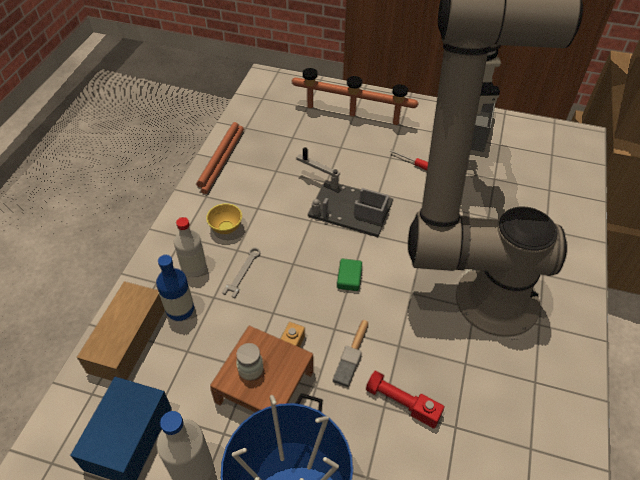

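The top view shows the shelf at about (153,238) with a brass head sticking out at (209,251). The cradle is at (412,265), with its pocket at (415,290) and the keeper handle at (460,187). There are two spool-shaped things: the red one at (175,380), which the task excludes, and the brass one at (209,251). The brass one fits because it is brass and sits under the shelf. I'll confirm with an enlarged crop.

Run:
```python
from h import *
i=np.load("top0.npy")
a=cv2.resize(i[185:295,95:235],None,fx=5,fy=5,interpolation=cv2.INTER_CUBIC)
save("shelf",a)
b=cv2.resize(i[170:320,365:485],None,fx=4,fy=4,interpolation=cv2.INTER_CUBIC)
save("cradle",b)
```

```text
(no output)
```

View pics/shelf.png

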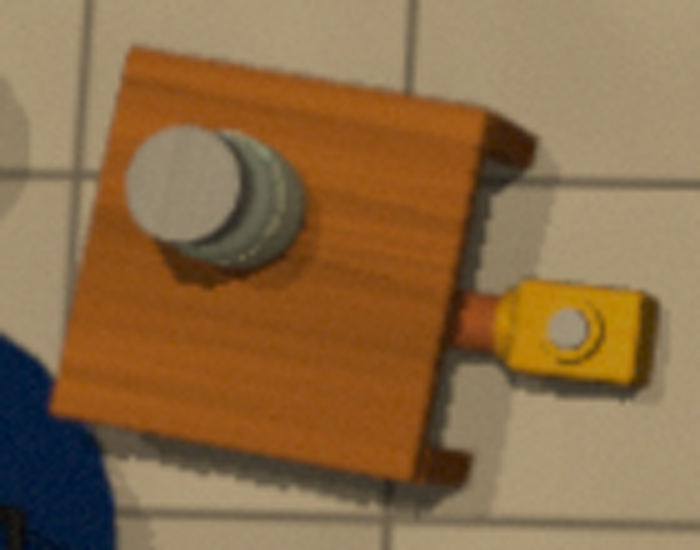

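View pics/cradle.png

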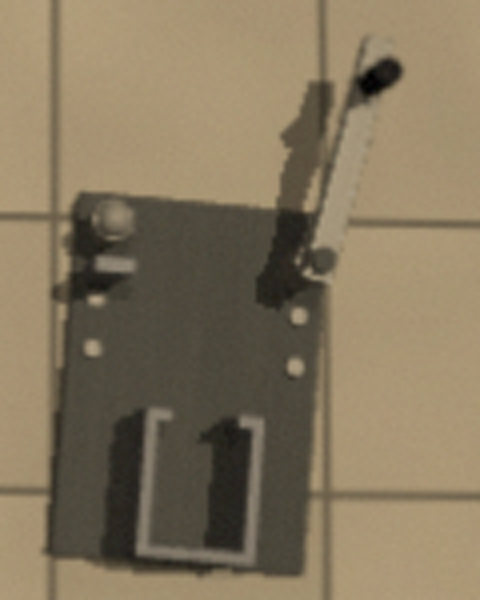

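```bash
cat > fit.py <<'E'
from h import *
from scipy.optimize import least_squares
m=cam("top")
def fit(L,px,off,s,x0):
    L=np.array(L,float)/1000; px=np.array(px,float)/s+off
    def W(p):
        c,sn=np.cos(p[2]),np.sin(p[2])
        return np.c_[p[0]+c*L[:,0]-sn*L[:,1],p[1]+sn*L[:,0]+c*L[:,1],L[:,2]]
    r=least_squares(lambda p:(w2px(m,W(p))-px).ravel(),x0,loss='soft_l1')
    e=w2px(m,W(r.x))-px
    print(r.x.round(4),np.degrees(r.x[2]).round(2),'\n',e.round(1).tolist()); return r.x
if __name__=="__main__":
    c=fit([(93,75,12),(93,-75,12),(-122,-75,12),(-122,75,12),(-116,33,64),(-116,-33,64),(-34,33,64),(-34,-33,64),(57,-58,71)],
     [(80,193),(318,214),(302,575),(50,553),(137,557),(250,563),(148,408),(263,418),(322,260)],(365,170),4,(.35,-.2,0))
    h=px2w(m,[(365+385/4,170+73/4)],.111)[0]
    R2=R.from_euler('z',c[2]).as_matrix()[:2,:2]
    l=R2.T@(h[:2]-c[:2])*1000-[57,-58]; print("handle",h,l,np.hypot(*l),"keeper",np.pi/2-np.arctan2(l[1],l[0]))
    fit([(85,85,90),(85,-85,90),(-85,-85,90),(-85,85,90)],[(133,47),(487,108),(415,482),(50,412)],(95,185),5,(.4,.4,0))
    fit([(-45,-22,44),(-105,-22,44),(-105,22,44),(-45,22,44),(-75,0,56)],[(518,282),(645,290),(637,384),(507,375),(568,328)],(95,185),5,(.4,.4,1.57))
    print(px2w(m,[(213,124),(272,118),(340,130),(318,177),(255,170),(255,320),(180,312),(308,290),(520,295)],[.1,.1,.05,0,0,0,0,.03,0]).round(3))
E
python3 fit.py
```

```text
[ 0.4587 -0.2012 -0.0713] -4.09 
 [[-0.7, -0.6], [2.3, -0.2], [0.4, 0.3], [-0.3, 0.4], [-0.4, -0.5], [0.7, 0.5], [-0.4, -0.0], [0.0, 0.0], [-0.4, 0.0]]
handle [ 0.6107261  -0.28976657  0.111     ] [100.98522951 -19.47584917] 102.84612428102206 keeper 1.7613156221480961
[ 0.4932  0.3989 -0.1576] -9.03 
 [[-0.6, -0.7], [0.9, -0.2], [-0.0, 0.3], [-0.2, 0.5]]
[0.4709 0.3452 1.5191] 87.04 
 [[-0.3, -0.4], [-0.0, -0.2], [-0.1, 0.1], [0.1, 0.0], [0.4, 0.5]]
[[ 0.751  0.264  0.1  ]
 [ 0.766  0.131  0.1  ]
 [ 0.757 -0.024  0.05 ]
 [ 0.655  0.026  0.   ]
 [ 0.67   0.18   0.   ]
 [ 0.31   0.168  0.   ]
 [ 0.324  0.348  0.   ]
 [ 0.383  0.044  0.03 ]
 [ 0.378 -0.463  0.   ]]
```

```bash
cat > go.py <<'E'
from h import *
import sys
def delta(p,psi=None):
    s=bot.get_state(); Rm=R.from_rotvec(s["eef_rot"]).as_matrix(); pos=np.array(s["position"])
    d=Rm.T@(np.array(p)-pos)*1000; h=np.degrees(np.arctan2(Rm[1,0],Rm[0,0]))
    yaw=0 if psi is None else -((psi-h+180)%360-180)
    print("t",round(s["clock"],2),"pos",(pos*1000).round(1),"head",h.round(2),"tilt",Rm[2].round(3),"-> d(mm)",d.round(1),"yaw",round(float(yaw),2))
if __name__=="__main__":
    a=[float(x) for x in sys.argv[1:]]; delta(a[:3],a[3] if len(a)>3 else None)
E
python3 - <<'E'
from go import *
sp=np.array([.4709,.3452]);u=np.array([np.cos(np.radians(87.04)),np.sin(np.radians(87.04))])
g=sp-.088*u;print(g)
delta([.45,-.12,.22],50); delta([*g,.2],87)
E
```

```text
[0.46635579 0.25731741]
t 0.1 pos [ 179.4 -493.1  237.1] head 19.99 tilt [ 0.    -0.001 -1.   ] -> d(mm) [ 381.8 -258.1   17.5] yaw -30.01
t 0.1 pos [ 179.4 -493.1  237.1] head 19.99 tilt [ 0.    -0.001 -1.   ] -> d(mm) [ 526.2 -607.    38. ] yaw -67.01
```

Call:
arm_command(
  deltas=[
    {"dx":0.02,"dy":-0.013,"yaw":-2},
    {"dx":0.06,"dy":-0.04,"yaw":-5},
    {"dx":0.1,"dy":-0.07,"yaw":-8},
    {"dx":0.145,"dy":-0.1,"yaw":-12},
    {"dx":0.19,"dy":-0.13,"yaw":-16},
    {"dx":0.235,"dy":-0.16,"yaw":-20},
    {"dx":0.28,"dy":-0.19,"yaw":-24},
    {"dx":0.32,"dy":-0.22,"yaw":-28},
    {"dx":0.35,"dy":-0.26,"yaw":-32},
    {"dx":0.375,"dy":-0.3,"yaw":-36},
  ],
  hand=0,
)

```text
invalid input at $.deltas[0]: expected keys dx, dy, dz, yaw
```

```bash
python3 go.py .4664 .2573 .2 87
```

```text
t 0.1 pos [ 179.4 -493.1  237.1] head 19.99 tilt [ 0.    -0.001 -1.   ] -> d(mm) [ 526.2 -607.    38. ] yaw -67.01
```

Call:
arm_command(
  deltas=[
    {"dx":0.02,"dy":-0.013,"dz":0,"yaw":-2},
    {"dx":0.06,"dy":-0.04,"dz":0,"yaw":-5},
    {"dx":0.1,"dy":-0.07,"dz":0,"yaw":-8},
    {"dx":0.145,"dy":-0.1,"dz":0,"yaw":-12},
    {"dx":0.19,"dy":-0.13,"dz":0,"yaw":-16},
    {"dx":0.235,"dy":-0.16,"dz":0,"yaw":-20},
    {"dx":0.28,"dy":-0.19,"dz":0,"yaw":-24},
    {"dx":0.32,"dy":-0.22,"dz":0,"yaw":-28},
    {"dx":0.35,"dy":-0.26,"dz":0,"yaw":-32},
    {"dx":0.375,"dy":-0.3,"dz":0,"yaw":-36},
  ],
  hand=0,
)

```text
clock: 1.35
position: [0.4292, -0.0805, 0.2375]
eef_rot: [-2.77, -1.48, 0.0]
contact_force: [0.1, 0.1, -0.4]
grip_width: 0.0919
grasp_force: 0.0
```

```bash
python3 go.py .4664 .2573 .2 87
```

```text
t 1.35 pos [429.2 -80.5 237.5] head 56.23 tilt [ 0. -0. -1.] -> d(mm) [ 301.5 -156.8   37.7] yaw -30.77
```

Call:
arm_command(
  deltas=[
    {"dx":0.03,"dy":-0.016,"dz":0,"yaw":-3},
    {"dx":0.065,"dy":-0.034,"dz":0,"yaw":-6},
    {"dx":0.1,"dy":-0.052,"dz":0.005,"yaw":-10},
    {"dx":0.135,"dy":-0.07,"dz":0.01,"yaw":-14},
    {"dx":0.17,"dy":-0.088,"dz":0.015,"yaw":-18},
    {"dx":0.205,"dy":-0.107,"dz":0.02,"yaw":-22},
    {"dx":0.24,"dy":-0.125,"dz":0.025,"yaw":-26},
    {"dx":0.27,"dy":-0.141,"dz":0.03,"yaw":-29},
    {"dx":0.29,"dy":-0.151,"dz":0.035,"yaw":-30.8},
    {"dx":0.3015,"dy":-0.157,"dz":0.038,"yaw":-30.8},
  ],
)

```text
clock: 2.6
position: [0.4666, 0.2559, 0.1992]
eef_rot: [-2.28, -2.16, 0.002]
contact_force: [-0.1, 0.0, -0.1]
grip_width: 0.0914
grasp_force: 0.0
```

Run:
```python
from go import *
m=cam("wrist");i=bot.grab_frame("wrist")
sp=np.array([.4709,.3452]);a=np.radians(87.04);u=np.array([np.cos(a),np.sin(a)]);v=np.array([-u[1],u[0]])
P=[[*(sp+x/1000*u+y/1000*v),.044] for x,y in((-45,-22),(-105,-22),(-105,22),(-45,22))]
q=w2px(m,P);print(q.round(0).tolist())
i=i.copy();cv2.polylines(i,[q.round().astype(int).reshape(-1,1,2)],True,(0,0,255),1)
save("wrist1",i); delta([.4664,.2573,.022],87.04)
```

```text
[[351.0, 177.0], [350.0, 242.0], [302.0, 242.0], [301.0, 177.0]]
t 2.65 pos [466.8 256.6 199. ] head 86.88 tilt [ 0.    -0.001 -1.   ] -> d(mm) [  0.6  -0.3 177. ] yaw -0.16
```

View pics/wrist1.png

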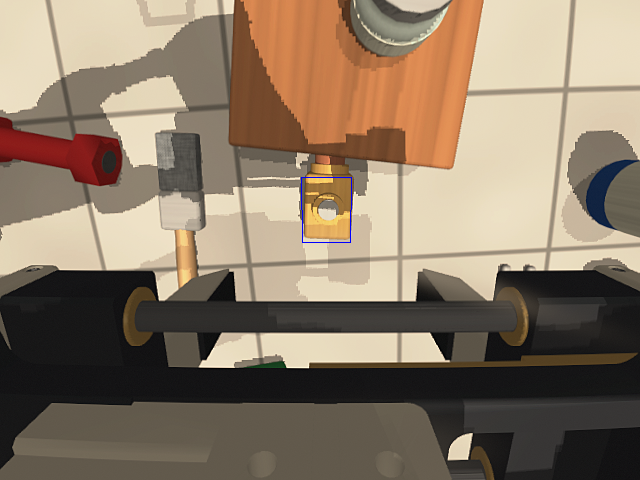

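The wrist view confirms the brass head at about (327,210), with its outline matching my projection. The shelf edge is at row ~150 and the brush at (180,190). Before descending I'll check that the camera mount clears the shelf and jar.

Run:
```python
from go import *
m=cam("wrist");s=bot.get_state();Rm=R.from_rotvec(s["eef_rot"]).as_matrix()
print("cam in tool",Rm.T@(np.array(m["xyz"])-s["position"]))
```

```text
cam in tool [ 0.06919741 -0.00047938 -0.14623048]
```

Call:
arm_command(
  deltas=[
    {"dx":0,"dy":0,"dz":0.02,"yaw":0},
    {"dx":0,"dy":0,"dz":0.045,"yaw":0},
    {"dx":0,"dy":0,"dz":0.07,"yaw":0},
    {"dx":0,"dy":0,"dz":0.095,"yaw":0},
    {"dx":0,"dy":0,"dz":0.12,"yaw":0},
    {"dx":0,"dy":0,"dz":0.14,"yaw":0},
    {"dx":0,"dy":0,"dz":0.157,"yaw":0},
    {"dx":0,"dy":0,"dz":0.17,"yaw":0},
    {"dx":0,"dy":0,"dz":0.177,"yaw":0},
    {"dx":0,"dy":0,"dz":0.177,"yaw":0},
  ],
)

```text
clock: 3.9
position: [0.4677, 0.2543, 0.0226]
eef_rot: [-2.283, -2.158, 0.001]
contact_force: [-1.1, -0.5, -0.3]
grip_width: 0.0922
grasp_force: 0.0
```

Call:
arm_command(
  deltas=[
    {"dx":0,"dy":0,"dz":0,"yaw":0},
    {"dx":0,"dy":0,"dz":0,"yaw":0},
    {"dx":0,"dy":0,"dz":0,"yaw":0},
    {"dx":0,"dy":0,"dz":0,"yaw":0},
    {"dx":0,"dy":0,"dz":0,"yaw":0},
    {"dx":0,"dy":0,"dz":0,"yaw":0},
  ],
  hand=1,
  newtons=20,
)

```text
clock: 4.65
position: [0.4679, 0.2544, 0.0227]
eef_rot: [2.283, 2.158, 0.0]
contact_force: [0.2, -1.2, 0.8]
grip_width: 0.0439
grasp_force: 19.8
```

```bash
python3 go.py .4445 .119 .022 87
```

```text
t 4.65 pos [467.9 254.4  22.7] head 86.77 tilt [-0.  0. -1.] -> d(mm) [-136.5  -15.8    0.7] yaw -0.23
```

Call:
arm_command(
  deltas=[
    {"dx":-0.007,"dy":-0.001,"dz":0,"yaw":0},
    {"dx":-0.022,"dy":-0.002,"dz":0,"yaw":0},
    {"dx":-0.04,"dy":-0.004,"dz":0,"yaw":0},
    {"dx":-0.06,"dy":-0.006,"dz":0,"yaw":0},
    {"dx":-0.08,"dy":-0.008,"dz":0,"yaw":0},
    {"dx":-0.1,"dy":-0.01,"dz":0,"yaw":0},
    {"dx":-0.12,"dy":-0.012,"dz":0,"yaw":0},
    {"dx":-0.138,"dy":-0.014,"dz":0,"yaw":0},
    {"dx":-0.148,"dy":-0.015,"dz":0,"yaw":0},
    {"dx":-0.15,"dy":-0.015,"dz":0,"yaw":0},
  ],
)

```text
clock: 5.9
position: [0.444, 0.1046, 0.0227]
eef_rot: [-2.284, -2.156, 0.001]
contact_force: [-0.6, 2.3, 0.2]
grip_width: 0.0438
grasp_force: 19.7
```

Call:
arm_command(
  deltas=[
    {"dx":0,"dy":0,"dz":0,"yaw":0},
    {"dx":0,"dy":0,"dz":0,"yaw":0},
    {"dx":0,"dy":0,"dz":0,"yaw":0},
    {"dx":0,"dy":0,"dz":0,"yaw":0},
    {"dx":0,"dy":0,"dz":0,"yaw":0},
  ],
  hand=0,
)

```text
clock: 6.52
position: [0.4445, 0.1056, 0.0227]
eef_rot: [2.282, 2.158, -0.0]
contact_force: [0.2, -0.1, -0.1]
grip_width: 0.0891
grasp_force: 0.0
```

Call:
arm_command(
  deltas=[
    {"dx":0,"dy":0,"dz":0,"yaw":0},
    {"dx":0,"dy":0,"dz":-0.02,"yaw":0},
    {"dx":0,"dy":0,"dz":-0.05,"yaw":0},
    {"dx":0,"dy":0,"dz":-0.09,"yaw":0},
    {"dx":0,"dy":0,"dz":-0.13,"yaw":0},
    {"dx":0,"dy":0,"dz":-0.16,"yaw":0},
    {"dx":0,"dy":0,"dz":-0.177,"yaw":0},
    {"dx":0,"dy":0,"dz":-0.18,"yaw":0},
  ],
)

```text
clock: 7.52
position: [0.4449, 0.1055, 0.2037]
eef_rot: [2.282, 2.157, 0.003]
contact_force: [-0.5, -0.5, -0.6]
grip_width: 0.0916
grasp_force: 0.0
```

Run:
```python
from go import *
m=cam("wrist");np.save("wm.npy",m,allow_pickle=True);i=bot.grab_frame("wrist");np.save("w2.npy",i)
i2=bot.grab_frame("top");np.save("top2.npy",i2)
delta([.4664,.2573,.022],87.04)
u=cv2.resize(i2[200:310,170:300],None,fx=3,fy=3)
o=np.zeros((480,780,3),np.uint8)
o[:,:390]=i[0:480,125:515]; o[:330,390:]=u
save("w2",o)
```

```text
t 7.62 pos [444.3 105.5 202.4] head 86.78 tilt [-0. -0. -1.] -> d(mm) [152.9  13.6 180.4] yaw -0.26
```

View pics/w2.png

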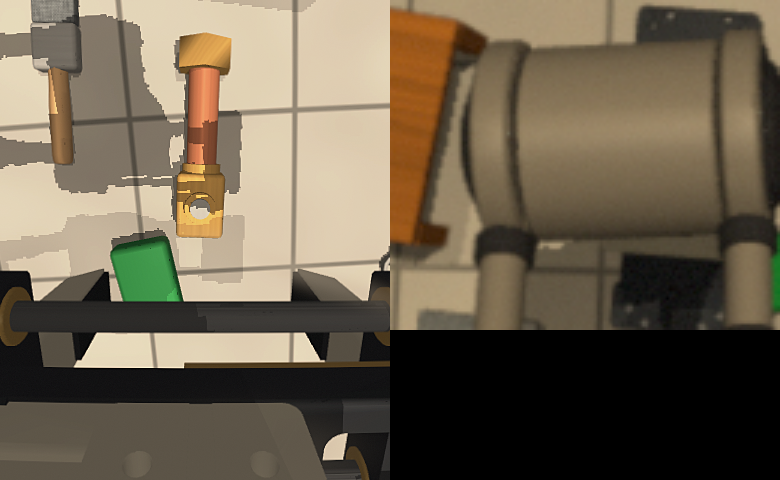

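The left part shows the spool lying free in the open, bonnet up, with its nut well clear of the shelf: head at (200,207) and nut at (204,53) in the crop. I'll fit its pose.

Run:
```python
from go import *
import fit
m=np.load("wm.npy",allow_pickle=True).item(); fit.m=m
s=fit.fit([(-45,-22,44),(-105,-22,44),(-105,22,44),(-45,22,44)],[(348,174),(348,237),(303,237),(302,174)],(0,0),1,(.45,.2,1.52))
print(px2w(m,[(329,55)],.044), px2w(m,[(314,75),(344,75),(313,160),(342,160)],.022).round(4))
u=np.array([np.cos(s[2]),np.sin(s[2])]); P=[[*(s[:2]+x*u),z] for x,z in((-.075,.056),(.045,.022),(.069,.022),(.0,.036))]
print(w2px(m,P)-[125,0])
g=s[:2]-.004*u; delta([*g,.16],np.degrees(s[2])); delta([*g,.018],np.degrees(s[2]))
```

```text
[0.4494 0.1977 1.5187] 87.01 
 [[1.8, -0.9], [0.9, 1.0], [-1.0, 1.2], [-1.5, -0.7]]
[[0.45569135 0.24936917 0.044     ]] [[0.4419 0.2389 0.022 ]
 [0.4688 0.2374 0.022 ]
 [0.4362 0.1642 0.022 ]
 [0.4636 0.1626 0.022 ]]
[[200.32376891 208.67671171]
 [199.71680311  69.83040501]
 [199.595096    40.6594539 ]
 [199.94175209 121.0357767 ]]
t 7.62 pos [444.3 105.5 202.4] head 86.78 tilt [-0. -0. -1.] -> d(mm) [88.4 -0.  42.4] yaw -0.23
t 7.62 pos [444.3 105.5 202.4] head 86.78 tilt [-0. -0. -1.] -> d(mm) [ 88.4   0.  184.4] yaw -0.23
```

Call:
arm_command(
  deltas=[
    {"dx":0.02,"dy":0.0005,"dz":0.01,"yaw":0},
    {"dx":0.05,"dy":0.001,"dz":0.03,"yaw":0.5},
    {"dx":0.075,"dy":0.002,"dz":0.05,"yaw":1},
    {"dx":0.088,"dy":0.002,"dz":0.075,"yaw":1},
    {"dx":0.0885,"dy":0.002,"dz":0.1,"yaw":1},
    {"dx":0.0885,"dy":0.002,"dz":0.125,"yaw":1},
    {"dx":0.0885,"dy":0.002,"dz":0.15,"yaw":1},
    {"dx":0.0885,"dy":0.002,"dz":0.17,"yaw":1},
    {"dx":0.0885,"dy":0.002,"dz":0.183,"yaw":1},
    {"dx":0.0885,"dy":0.002,"dz":0.184,"yaw":1},
  ],
)

```text
clock: 8.88
position: [0.4506, 0.1935, 0.0175]
eef_rot: [-2.301, -2.137, 0.004]
contact_force: [0.8, -0.5, 0.8]
grip_width: 0.0915
grasp_force: 0.0
```

Call:
arm_command(
  deltas=[
    {"dx":0,"dy":0,"dz":0,"yaw":0},
    {"dx":0,"dy":0,"dz":0,"yaw":0},
    {"dx":0,"dy":0,"dz":0,"yaw":0},
    {"dx":0,"dy":0,"dz":0,"yaw":0},
    {"dx":0,"dy":0,"dz":0,"yaw":0},
    {"dx":0,"dy":0,"dz":0,"yaw":0},
    {"dx":0,"dy":0,"dz":0,"yaw":0},
  ],
  hand=1,
  newtons=40,
)

```text
clock: 9.75
position: [0.4516, 0.1938, 0.0187]
eef_rot: [2.301, 2.138, 0.0]
contact_force: [-0.1, 0.1, -0.6]
grip_width: 0.0269
grasp_force: 40.0
```

Run:
```python
from go import *
m=cam("wrist");i=bot.grab_frame("wrist");np.save("w3.npy",i);np.save("wm3.npy",m,allow_pickle=True)
s=bot.get_state();p=np.array(s["position"]);a=np.radians(85.7);u=np.array([np.cos(a),np.sin(a)])
o=p[:2]+.004*u
for z in(.022,.044): print(w2px(m,[[*(o+x*u),z] for x in(.045,.069)]).round(0).tolist())
save("w3",i,(170,0,470,300),2); delta(p)
```

```text
[[327.0, 197.0], [327.0, 138.0]]
[[327.0, 205.0], [327.0, 136.0]]
t 9.8 pos [451.6 193.8  18.7] head 85.78 tilt [ 0.  0. -1.] -> d(mm) [0. 0. 0.] yaw 0.0
```

View pics/w3.png

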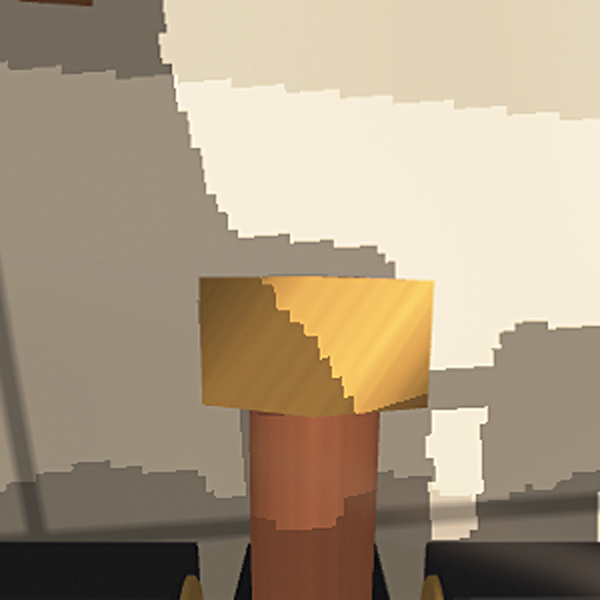

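The nut's edges at rows ~138 and ~207 put the spool origin 3 mm ahead of the TCP, and it is straight in the fingers. Next I'll lift and carry it.

Call:
arm_command(
  deltas=[
    {"dx":0,"dy":0,"dz":-0.006,"yaw":0},
    {"dx":0,"dy":0,"dz":-0.02,"yaw":0},
    {"dx":0,"dy":0,"dz":-0.045,"yaw":0},
    {"dx":0,"dy":0,"dz":-0.075,"yaw":0},
    {"dx":-0.005,"dy":0,"dz":-0.1,"yaw":1},
    {"dx":-0.02,"dy":0.002,"dz":-0.12,"yaw":4},
    {"dx":-0.045,"dy":0.004,"dz":-0.127,"yaw":9},
    {"dx":-0.075,"dy":0.006,"dz":-0.127,"yaw":16},
    {"dx":-0.105,"dy":0.009,"dz":-0.127,"yaw":23},
    {"dx":-0.135,"dy":0.011,"dz":-0.127,"yaw":30},
  ],
)

```text
clock: 11.05
position: [0.4522, 0.0574, 0.1465]
eef_rot: [2.779, 1.464, 0.001]
contact_force: [-0.3, 0.3, -4.2]
grip_width: 0.0268
grasp_force: 40.0
```

```bash
python3 go.py .4555 -.201 .146 -4.09
```

```text
t 11.05 pos [452.2  57.4 146.5] head 55.56 tilt [ 0.  0. -1.] -> d(mm) [-211.3  148.8    0.5] yaw 59.65
```

Call:
arm_command(
  deltas=[
    {"dx":-0.025,"dy":0.018,"dz":0,"yaw":7},
    {"dx":-0.05,"dy":0.035,"dz":0,"yaw":14},
    {"dx":-0.076,"dy":0.053,"dz":0,"yaw":21},
    {"dx":-0.102,"dy":0.072,"dz":0,"yaw":28},
    {"dx":-0.128,"dy":0.09,"dz":0,"yaw":36},
    {"dx":-0.154,"dy":0.108,"dz":0,"yaw":44},
    {"dx":-0.177,"dy":0.125,"dz":0,"yaw":50},
    {"dx":-0.195,"dy":0.137,"dz":0,"yaw":55},
    {"dx":-0.207,"dy":0.146,"dz":0,"yaw":58.5},
    {"dx":-0.211,"dy":0.149,"dz":0,"yaw":59.65},
  ],
)

```text
clock: 12.3
position: [0.457, -0.2004, 0.146]
eef_rot: [3.14, -0.108, 0.0]
contact_force: [-0.5, 0.9, -3.8]
grip_width: 0.0273
grasp_force: 40.0
```

Call:
arm_command(
  deltas=[
    {"dx":0,"dy":0,"dz":0,"yaw":0},
    {"dx":0,"dy":0,"dz":0,"yaw":0},
  ],
)

```text
clock: 12.55
position: [0.457, -0.1992, 0.1457]
eef_rot: [-3.14, 0.104, 0.001]
contact_force: [-0.3, -0.8, -5.3]
grip_width: 0.0269
grasp_force: 40.0
```

Run:
```python
from go import *
m=cam("wrist");i=bot.grab_frame("wrist");np.save("w4.npy",i);np.save("wm4.npy",m,allow_pickle=True)
delta([.4555,-.201,.146],-4.09)
c=np.array([.4587,-.2012]);Rc=R.from_rotvec([0,0,-.0713]).as_matrix()[:2,:2]
def W(x,y,z): return [*(c+Rc@np.array([x,y])/1000),z/1000]
pts=[W(93,75,12),W(93,-75,12),W(57,-58,71),W(72,58,62.5),W(40,47,70),W(48,47,70),W(48,69,70),W(40,69,70)]
q=w2px(m,pts);print(q.round(0).tolist())
i=i.copy()
for x,y in q:
    if 0<=x<640 and 0<=y<480: cv2.drawMarker(i,(int(round(x)),int(round(y))),(0,0,255),0,8,1)
save("w4",i,(60,20,560,370),1.6)
```

```text
t 12.6 pos [ 457.  -199.2  145.7] head -3.79 tilt [-0. -0. -1.] -> d(mm) [-1.4  1.9 -0.3] yaw 0.3
[[234.0, 113.0], [424.0, 114.0], [420.0, 164.0], [241.0, 139.0], [258.0, 189.0], [257.0, 177.0], [223.0, 177.0], [224.0, 189.0]]
```

View pics/w4.png

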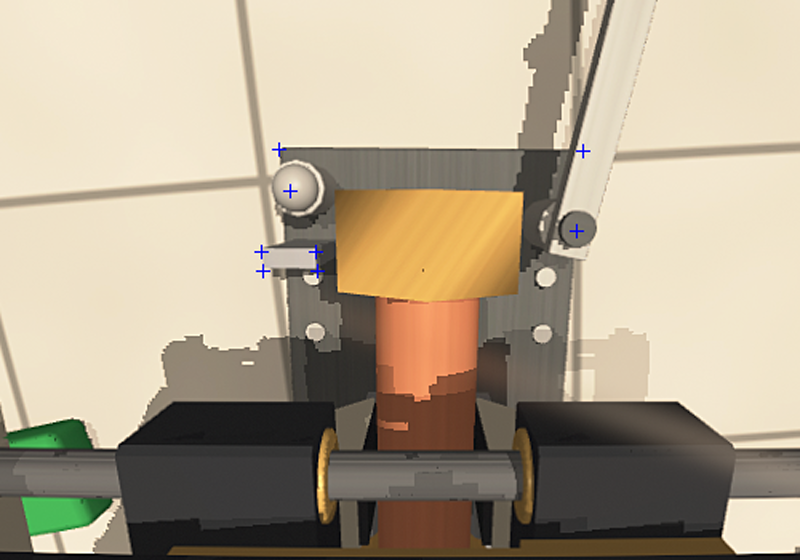

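The wrist view shows the cradle markers within about 1 mm of my fit: stop at (292,258), hinge at (577,230), and the nut over the plate at (430,245). The spool is lined up, so I'll lower it.

Call:
arm_command(
  deltas=[
    {"dx":-0.0008,"dy":0.0015,"dz":0.005,"yaw":0.3},
    {"dx":-0.0008,"dy":0.0015,"dz":0.02,"yaw":0.3},
    {"dx":-0.0008,"dy":0.0015,"dz":0.035,"yaw":0.3},
    {"dx":-0.0008,"dy":0.0015,"dz":0.05,"yaw":0.3},
    {"dx":-0.0008,"dy":0.0015,"dz":0.062,"yaw":0.3},
    {"dx":-0.0008,"dy":0.0015,"dz":0.074,"yaw":0.3},
    {"dx":-0.0008,"dy":0.0015,"dz":0.086,"yaw":0.3},
    {"dx":-0.0008,"dy":0.0015,"dz":0.097,"yaw":0.3},
    {"dx":-0.0008,"dy":0.0015,"dz":0.105,"yaw":0.3},
    {"dx":-0.0008,"dy":0.0015,"dz":0.109,"yaw":0.3},
  ],
)

```text
clock: 13.85
position: [0.4561, -0.2014, 0.0362]
eef_rot: [-3.139, 0.114, 0.001]
contact_force: [0.6, 0.7, -3.6]
grip_width: 0.0272
grasp_force: 40.0
```

Call:
arm_command(
  deltas=[
    {"dx":0,"dy":0,"dz":0.002,"yaw":0},
    {"dx":0,"dy":0,"dz":0.004,"yaw":0},
    {"dx":0,"dy":0,"dz":0.005,"yaw":0},
    {"dx":0,"dy":0,"dz":0.005,"yaw":0},
  ],
)

```text
clock: 14.35
position: [0.4562, -0.2014, 0.0318]
eef_rot: [3.139, -0.114, 0.0]
contact_force: [0.2, -0.3, -3.4]
grip_width: 0.0269
grasp_force: 40.0
```

Call:
arm_command(
  deltas=[
    {"dx":0,"dy":0,"dz":0.001,"yaw":0},
    {"dx":0,"dy":0,"dz":0.0015,"yaw":0},
    {"dx":0,"dy":0,"dz":0.0015,"yaw":0},
  ],
)

```text
clock: 14.72
position: [0.4563, -0.2015, 0.0307]
eef_rot: [3.139, -0.114, 0.001]
contact_force: [-2.2, 1.0, 3.0]
grip_width: 0.0271
grasp_force: 40.0
```

```bash
python3 go.py .4563 -.2013 .0307 -4.1
```

```text
t 14.72 pos [ 456.3 -201.5   30.7] head -4.17 tilt [ 0.  0. -1.] -> d(mm) [ 0.  -0.2 -0. ] yaw -0.07
```

Call:
arm_command(
  deltas=[
    {"dx":0,"dy":0,"dz":0,"yaw":0},
    {"dx":0,"dy":0,"dz":0,"yaw":0},
    {"dx":0,"dy":0,"dz":0,"yaw":0},
    {"dx":0,"dy":0,"dz":0,"yaw":0},
    {"dx":0,"dy":0,"dz":-0.008,"yaw":0},
    {"dx":0,"dy":0,"dz":-0.03,"yaw":0},
    {"dx":0,"dy":0,"dz":-0.06,"yaw":0},
    {"dx":0,"dy":0,"dz":-0.1,"yaw":0},
    {"dx":0,"dy":0,"dz":-0.14,"yaw":0},
    {"dx":0,"dy":0,"dz":-0.165,"yaw":0},
  ],
  hand=0.4,
)

```text
clock: 15.98
position: [0.4566, -0.2016, 0.1979]
eef_rot: [3.138, -0.114, 0.004]
contact_force: [-0.6, -0.4, 0.5]
grip_width: 0.0548
grasp_force: 0.0
```

Run:
```python
from go import *
m=cam("wrist");i=bot.grab_frame("wrist");np.save("w5.npy",i);np.save("wm5.npy",m,allow_pickle=True)
i2=bot.grab_frame("side")
o=np.zeros((480,800,3),np.uint8);o[:]=0
o[:,:500]=i[:,70:570]; o[:300,500:]=cv2.resize(i2[130:250,280:400],None,fx=2.5,fy=2.5)
save("w5",o); delta([.4563,-.2013,.19],-4.1)
```

```text
t 16.07 pos [ 457.5 -202.2  198.5] head -4.16 tilt [ 0.006  0.003 -1.   ] -> d(mm) [-1.3 -0.8  8.5] yaw -0.06
```

View pics/w5.png

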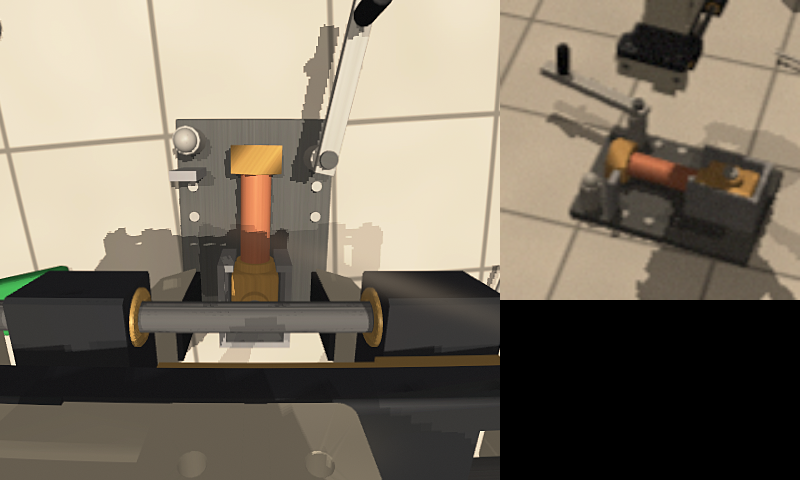

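The spool is seated with its head in the pocket and the bonnet up, and the keeper is still open with its handle at wrist display (370,10). I'll refine the keeper angle from this view and the stored top view.

Run:
```python
from go import *
m=np.load("wm5.npy",allow_pickle=True).item(); mt=cam("top")
c=np.array([.4592,-.2014])
def H(th,z,r=.105):
    a=-.0713; h=c+R.from_euler('z',a).as_matrix()[:2,:2]@[.057,-.058]; b=a+np.pi/2-th
    return [h[0]+r*np.cos(b),h[1]+r*np.sin(b),z]
print("hinge",w2px(m,[H(0,.071,0)])-[70,0],"top-crop",(w2px(mt,[H(0,.071,0)])-[365,170])*4)
for th in(1.7,1.76,1.82):
    print(th,np.round(H(th,0),4),"bar mid/peg base/top",(w2px(m,[H(th,.071,.06),H(th,.071),H(th,.111)])-[70,0]).round(0).tolist(),((w2px(mt,[H(th,.071),H(th,.111)])-[365,170])*4).round(0).tolist())
delta([*H(1.76,0)[:2],.19],-15)
```

```text
hinge [[328.2104026  159.61786737]] top-crop [[320.88516972 259.07388621]]
1.7 [ 0.6148 -0.2842  0.    ] bar mid/peg base/top [[342.0, 79.0], [353.0, 14.0], [371.0, -11.0]] [[355.0, 80.0], [375.0, 65.0]]
1.76 [ 0.6134 -0.2904  0.    ] bar mid/peg base/top [[347.0, 80.0], [362.0, 16.0], [381.0, -9.0]] [[366.0, 83.0], [386.0, 68.0]]
1.82 [ 0.6116 -0.2964  0.    ] bar mid/peg base/top [[351.0, 81.0], [370.0, 18.0], [391.0, -6.0]] [[376.0, 86.0], [397.0, 72.0]]
t 16.07 pos [ 457.5 -202.2  198.5] head -4.16 tilt [ 0.006  0.003 -1.   ] -> d(mm) [161.9  76.6   9.6] yaw 10.84
```

Call:
arm_command(
  deltas=[
    {"dx":0.025,"dy":0.012,"dz":0,"yaw":2},
    {"dx":0.065,"dy":0.031,"dz":0,"yaw":4},
    {"dx":0.105,"dy":0.05,"dz":0,"yaw":7},
    {"dx":0.14,"dy":0.066,"dz":0,"yaw":9},
    {"dx":0.158,"dy":0.075,"dz":0.01,"yaw":10.5},
    {"dx":0.162,"dy":0.0766,"dz":0.025,"yaw":10.8},
    {"dx":0.162,"dy":0.0766,"dz":0.05,"yaw":10.8},
    {"dx":0.162,"dy":0.0766,"dz":0.075,"yaw":10.8},
    {"dx":0.162,"dy":0.0766,"dz":0.1,"yaw":10.8},
    {"dx":0.162,"dy":0.0766,"dz":0.11,"yaw":10.8},
  ],
)

```text
clock: 17.32
position: [0.6104, -0.2884, 0.0826]
eef_rot: [-3.113, 0.408, 0.007]
contact_force: [-0.0, 0.0, -0.1]
grip_width: 0.0551
grasp_force: 0.0
```

Call:
arm_command(
  deltas=[
    {"dx":0,"dy":0,"dz":0,"yaw":0},
    {"dx":0,"dy":0,"dz":0,"yaw":0},
    {"dx":0,"dy":0,"dz":0,"yaw":0},
    {"dx":0,"dy":0,"dz":0,"yaw":0},
    {"dx":0,"dy":0,"dz":0,"yaw":0},
  ],
  hand=1,
  newtons=30,
)

```text
clock: 17.95
position: [0.6124, -0.2897, 0.0858]
eef_rot: [3.114, -0.409, 0.001]
contact_force: [-1.2, -0.8, 1.5]
grip_width: 0.0153
grasp_force: 30.0
```

Run:
```python
from go import *
s=bot.get_state();Rm=R.from_rotvec(s["eef_rot"]).as_matrix();p=np.array(s["position"])
c=np.array([.4592,-.2014]);a=-.0713
h=c+R.from_euler('z',a).as_matrix()[:2,:2]@[.057,-.058]
d=p[:2]-h; b0=np.arctan2(d[1],d[0]); th=a+np.pi/2-b0; psi=np.arctan2(Rm[1,0],Rm[0,0])
print(p,"theta",th,"r",np.hypot(*d),"psi-b",np.degrees(psi-b0),s["grip_width"],s["grasp_force"])
for t in list(np.arange(1.65,-.01,-.11))+[0.0,-.02]:
    b=a+np.pi/2-t; P=np.array([*(h+.105*np.array([np.cos(b),np.sin(b)])),p[2]])
    D=Rm.T@(P-p); print(round(float(t),2),D.round(4)[:2],np.degrees(-(b-psi)).round(1))
```

```text
[ 0.61238147 -0.28971711  0.0857599 ] theta 1.7565170212994061 r 0.1038701555362219 psi-b -0.23702540469952763 0.01526412616185516 30.000377297401428
1.65 [ 0.0005 -0.0112] -6.3
1.54 [-0.0014 -0.0226] -12.6
1.43 [-0.0046 -0.0337] -18.9
1.32 [-0.0089 -0.0444] -25.2
1.21 [-0.0144 -0.0545] -31.6
1.1 [-0.021 -0.064] -37.9
0.99 [-0.0285 -0.0727] -44.2
0.88 [-0.037  -0.0805] -50.5
0.77 [-0.0463 -0.0874] -56.8
0.66 [-0.0563 -0.0932] -63.1
0.55 [-0.0669 -0.0978] -69.4
0.44 [-0.0779 -0.1013] -75.7
0.33 [-0.0892 -0.1035] -82.0
0.22 [-0.1007 -0.1045] -88.3
0.11 [-0.1122 -0.1042] -94.6
-0.0 [-0.1237 -0.1027] -100.9
0.0 [-0.1237 -0.1027] -100.9
-0.02 [-0.1257 -0.1023] -102.0
```

Call:
arm_command(
  deltas=[
    {"dx":0.0005,"dy":-0.0112,"dz":0,"yaw":-6.3},
    {"dx":-0.0014,"dy":-0.0226,"dz":0,"yaw":-12.6},
    {"dx":-0.0046,"dy":-0.0337,"dz":0,"yaw":-18.9},
    {"dx":-0.0089,"dy":-0.0444,"dz":0,"yaw":-25.2},
    {"dx":-0.0144,"dy":-0.0545,"dz":0,"yaw":-31.6},
    {"dx":-0.021,"dy":-0.064,"dz":0,"yaw":-37.9},
    {"dx":-0.0285,"dy":-0.0727,"dz":0,"yaw":-44.2},
    {"dx":-0.037,"dy":-0.0805,"dz":0,"yaw":-50.5},
    {"dx":-0.0463,"dy":-0.0874,"dz":0,"yaw":-56.8},
    {"dx":-0.0563,"dy":-0.0932,"dz":0,"yaw":-63.1},
  ],
)

```text
clock: 19.2
position: [0.5811, -0.1861, 0.0857]
eef_rot: [2.864, 1.286, -0.002]
contact_force: [-3.9, -6.3, 2.0]
grip_width: 0.0156
grasp_force: 30.0
```

```bash
cat > arc.py <<'E'
from go import *
s=bot.get_state();Rm=R.from_rotvec(s["eef_rot"]).as_matrix();p=np.array(s["position"])
c=np.array([.4592,-.2014]);a=-.0713
h=c+R.from_euler('z',a).as_matrix()[:2,:2]@[.057,-.058]
d=p[:2]-h; b0=np.arctan2(d[1],d[0]); th=a+np.pi/2-b0; psi=np.arctan2(Rm[1,0],Rm[0,0])
print(p,"theta",th,"r",np.hypot(*d),"psi-b",np.degrees(psi-b0),s["grip_width"],s["grasp_force"],s["contact_force"])
for t in [float(x) for x in sys.argv[1:]]:
    b=a+np.pi/2-t; P=np.array([*(h+.104*np.array([np.cos(b),np.sin(b)])),p[2]])
    D=Rm.T@(P-p); print(round(float(t),2),D.round(4)[:2],np.degrees(-(b-psi)).round(1))
E
python3 arc.py .55 .44 .33 .25 .2 .15 .1 .05 0 -.02 -.04
```

```text
[ 0.58113256 -0.18605027  0.08570057] theta 0.6591687877443551 r 0.10372800585079134 psi-b 0.19964662426880886 0.015575115350576247 30.000868141651154 [-3.94475238 -6.28254013  2.03919804]
0.55 [-0.0003 -0.0113] -6.1
0.44 [-0.0021 -0.0226] -12.4
0.33 [-0.0052 -0.0336] -18.7
0.25 [-0.0082 -0.0414] -23.2
0.2 [-0.0103 -0.0461] -26.1
0.15 [-0.0127 -0.0507] -29.0
0.1 [-0.0154 -0.0552] -31.8
0.05 [-0.0182 -0.0596] -34.7
0.0 [-0.0213 -0.0638] -37.6
-0.02 [-0.0226 -0.0654] -38.7
-0.04 [-0.0239 -0.067 ] -39.9
```

Call:
arm_command(
  deltas=[
    {"dx":-0.0003,"dy":-0.0113,"dz":0,"yaw":-6.1},
    {"dx":-0.0021,"dy":-0.0226,"dz":0,"yaw":-12.4},
    {"dx":-0.0052,"dy":-0.0336,"dz":0,"yaw":-18.7},
    {"dx":-0.0082,"dy":-0.0414,"dz":0,"yaw":-23.2},
    {"dx":-0.0103,"dy":-0.0461,"dz":0,"yaw":-26.1},
    {"dx":-0.0127,"dy":-0.0507,"dz":0,"yaw":-29},
    {"dx":-0.0154,"dy":-0.0552,"dz":0,"yaw":-31.8},
    {"dx":-0.0182,"dy":-0.0596,"dz":0,"yaw":-34.7},
    {"dx":-0.0213,"dy":-0.0638,"dz":0,"yaw":-37.6},
    {"dx":-0.0213,"dy":-0.0638,"dz":0,"yaw":-37.6},
  ],
)

```text
clock: 20.45
position: [0.5205, -0.1605, 0.0858]
eef_rot: [2.299, 2.135, -0.002]
contact_force: [-1.2, -8.7, -0.9]
grip_width: 0.0156
grasp_force: 30.0
```

```bash
python3 arc.py 0 -.02 -.04
```

```text
[ 0.52052857 -0.16045072  0.08577401] theta 0.01216378060380996 r 0.10322189236915648 psi-b 0.5400239648054173 0.01563614731684832 30.00010907649994 [-1.21900719 -8.66640518 -0.88684579]
0.0 [ 0.0008 -0.0013] -0.2
-0.02 [ 0.0008 -0.0033] -1.3
-0.04 [ 0.0007 -0.0054] -2.4
```

Call:
arm_command(
  deltas=[
    {"dx":0,"dy":-0.0015,"dz":0,"yaw":0},
    {"dx":0,"dy":-0.003,"dz":0,"yaw":0},
    {"dx":0,"dy":-0.003,"dz":0,"yaw":0},
  ],
)

```text
clock: 20.82
position: [0.5203, -0.1605, 0.0859]
eef_rot: [2.297, 2.131, 0.004]
contact_force: [10.3, -8.0, -7.4]
grip_width: 0.0152
grasp_force: 30.0
```

```bash
python3 arc.py 0
```

```text
[ 0.52031615 -0.1604973   0.08590415] theta 0.010149427685598011 r 0.10315798126949086 psi-b 0.3749821229805941 0.015219983346506826 30.00548779964447 [10.25505266 -7.96945572 -7.40220381]
0.0 [ 0.0008 -0.001 ] -0.2
```

The bar is against the stop: 10 N of push gives no further motion. I'll release and withdraw.

Call:
arm_command(
  deltas=[
    {"dx":0,"dy":0.001,"dz":0,"yaw":0},
    {"dx":0,"dy":0.002,"dz":0,"yaw":0},
    {"dx":0,"dy":0.002,"dz":0,"yaw":0},
    {"dx":0,"dy":0.002,"dz":0,"yaw":0},
    {"dx":0,"dy":0.002,"dz":-0.01,"yaw":0},
    {"dx":0,"dy":0.002,"dz":-0.03,"yaw":0},
    {"dx":0,"dy":0.002,"dz":-0.06,"yaw":0},
    {"dx":0,"dy":0.002,"dz":-0.1,"yaw":0},
    {"dx":-0.02,"dy":0.002,"dz":-0.13,"yaw":0},
    {"dx":-0.05,"dy":0.002,"dz":-0.14,"yaw":0},
  ],
  hand=0.5,
)

```text
clock: 22.08
position: [0.5162, -0.2083, 0.2285]
eef_rot: [2.297, 2.136, 0.002]
contact_force: [0.4, -0.2, -0.2]
grip_width: 0.0459
grasp_force: 0.0
```

Call:
arm_command(
  deltas=[
    {"dx":-0.02,"dy":0,"dz":0,"yaw":0},
    {"dx":-0.04,"dy":0,"dz":0,"yaw":0},
    {"dx":-0.05,"dy":0,"dz":0,"yaw":0},
    {"dx":-0.05,"dy":0,"dz":0,"yaw":0},
  ],
)

```text
clock: 22.58
position: [0.5114, -0.2582, 0.2245]
eef_rot: [-2.303, -2.135, 0.0]
contact_force: [0.0, -0.5, -0.1]
grip_width: 0.0457
grasp_force: 0.0
```

Run:
```python
from go import *
m=cam("wrist");i=bot.grab_frame("wrist");i2=bot.grab_frame("side")
c=np.array([.4592,-.2014]);Rc=R.from_rotvec([0,0,-.0713]).as_matrix()[:2,:2]
W=lambda x,y,z:[*(c+Rc@np.array([x,y])/1000),z/1000]
q=w2px(m,[W(57,-58,71),W(57,47,111),W(57,87,71),W(0,0,48)])-[0,0];print(q.round(0).tolist())
o=np.zeros((480,800,3),np.uint8)
o[:,:500]=i[:,70:570]; o[:300,500:]=cv2.resize(i2[130:250,280:400],None,fx=2.5,fy=2.5)
save("w6",o); delta([.4563,-.2013,.19]);print(bot.get_state()["contact_force"])
```

```text
[[327.0, 232.0], [327.0, 104.0], [327.0, 59.0], [266.0, 166.0]]
t 22.68 pos [ 511.6 -257.4  224.8] head 85.75 tilt [ 0.001 -0.001 -1.   ] -> d(mm) [ 51.8 -59.3  34.9] yaw 0.0
[-0.68798874  0.12410435 -0.11441588]
```

View pics/w6.png

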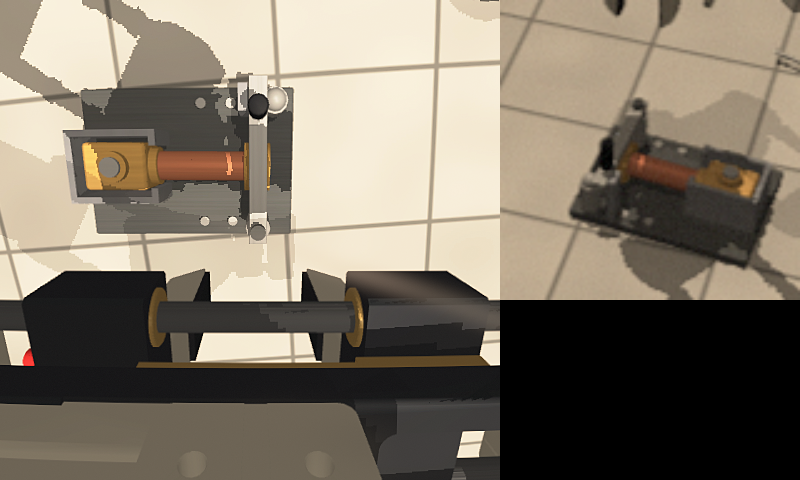

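The bar is shut across the nut, from the hinge at (258,232) to the handle at (258,105), with the ball to its right. It matches the projected θ=0, and the spool is seated. I'll hand it in.

```bash
python3 -c "
from bench import bot
print(bot.hand_in())"
```

```text
the job is handed in; nothing more can be done
None
```

The spool lies in the cradle, head in the pocket and bonnet up, with the keeper bar shut against its stop behind the ball; I handed it in at about 23 s, and no verdict came back.

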